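# Slide doll cartons into a square column

### The arm

A 7-joint arm with a two-finger parallel gripper is mounted at the origin on the work surface. World frame = base frame: x ahead of the robot, y to its left, z up, the work surface at z = 0. Lengths are in m, angles in degrees, forces in N, time in s.
With the tool pointing down it reaches from about 0.425 to 0.825 m from the base axis. Payload 3.6 kg.
Tool frame: the origin (TCP) lies midway between the tips of the shut fingers; the grasp point (between the pads) lies 19 mm behind it; z points along the fingers, y is the line along which they close (so a half turn about z gives the same grasp; the last joint's range is limited). The gripper opens to 85 mm and grips with 20 to 120 N. Pads are 22 mm wide; open, the fingers measure 114 mm over their backs; the gripper's body (76 mm by 85 mm) begins 54 mm behind the grasp point. The pads swing forward as they close: fully open they stand 13 mm farther back than shut.
Start: joints at [-71.935, 35.231, -0.722, 81.555, 0.464, 63.22, -2.315], TCP at [0.218, 0.612, 0.231] pointing down, gripper open.
Joint ranges: [-178.69, 178.69], [-17.37, 117.87], [-77.05, 75.6], [15.02, 138.74], [-78.02, 258.01], [0.78, 113.62], [-162.83, 162.83]. Speed limits (degrees/s): [159.86, 159.86, 180, 180, 180, 180, 180].

### API

Orientations are given as a 3x3 rotation matrix whose columns are the frame's x, y, z axes.
In Python, from plant import r gives the robot as it stands.
- The arm moves only by the tool arm_command, never from a script. Its argument "plan" is a list of rows, each a list of 4 numbers: the shift along the tool's x, y, z in m, then the turn about the tool's z in degrees. A call has 1 to 10 rows; each row shifts and turns the commanded pose from where the row before left it, along the tool's axes as they then stand; what a row does not reach is not made up. A row lasts 1/10 s, in which the tool goes at most 50 mm and 8.59 degrees, less where a joint would pass 70% of its speed; a pose out of reach is approached as far as the arm can. A call is refused whole if a number of a shift passes 0.05 or a number of a turn 8.59, either way. A call with a gripper value outside its range is refused whole. "gripper" is the opening, from 0 (shut) to 1 (fully open), set as the call begins (left out, the last holds). The fingers move at their own pace and stop on an object; "squeeze" is the grip in N (left out, the last holds). Time passes only in rows, so rows that do not move let the fingers close. It gives the time, the measured TCP pose, the force, the opening and the grip force at its end, in the units of the state.
- r.get_state(): the state, without advancing time (a new reading comes with each control period).
- r.capture(name): name is "scene" or "top"; returns a dict with "pixels" (400x640x3 uint8, blue, green, red), "mtx" (3x3 intrinsics, pixels), "dist_coeffs" ([k1, k2, p1, p2, k3] as OpenCV has them; the pictures are not rectified), "rvec" (rotation vector, rad) and "tvec" (3), from world to camera coordinates, as OpenCV has them. Camera axes: x right, y down, z forward; pixel columns grow to the right and rows downward; lengths in m; the calibration is good to about 2 mm. A picture is of the moment at which its call begins. There is no depth.
- r.close_job(): hands the job in; it is judged then, once.
The state is a dict: "t": time; "q": joint angles; "qd": joint speeds; "effort": joint torques, N m; "eef_pos": TCP position; "tool_rot": TCP orientation; "force": force on the tool from outside, world axes, zero at the start; "ft_torque": the same for the moment, N m; "gripper_width": finger opening in m; "grip_force": force on a finger pad.
Only numpy, scipy, OpenCV 4.12 (cv2) and the standard library are available. Lean on these libraries where they do the work, as an engineer would, in place of code of your own. Each camera call takes 0.05 s, during which the arm holds its last target. There are 200 camera calls.

### The job

Build one square column of the three gift cartons in the bay of the wooden stand by pushing them: first the red-banded one across the bench into the bay, then the blue-banded one off the low riser onto it, then the yellow-banded one off the high riser on top. Finish with all three snug against the fence (the long thin board behind) and their sides flush with the high riser's wall beside the bay, pressing gently so as not to crush the card, tipping no carton over and leaving the two wooden dolls and the paint pot where they are.

Things in the scene. Friction and masses are not known exactly. Their poses are not given: they have to be found in the camera images.
- stand: wooden stacking stand, fixed: a fence and two risers either side of an open bay. Origin: on the bench at the inner corner of the fence's face and the high riser's wall; z up, x out of the bay (away from fence and robot), y along the fence to the high riser. Fence: red-topped board on the robot's side, x -16 to 0, y -330 to 165, 98 mm high. Bay: y -170 to 0 mm, open at +x
- high_riser (a point): centre of the top of the high riser, a solid block at stand x 0 to 95, y 0 to 165 mm, 90 mm high; axes as the stand's
- low_riser (a point): centre of the top of the low riser, a solid block at stand x 0 to 95, y -330 to -170 mm, 46 mm high; axes as the stand's. A carton home against the high riser leaves a 50 mm gap to it, which the next carton bridges as it slides over
- bay (a point): point on the bench in the bay, 50 mm from the fence and 60 mm from the high riser's wall: the centre of the underside of the lowest carton when it is home, and the column's axis; axes as the stand's
- carton_red: closed gift carton with a red band across its middle, 100 mm (its x) by 120 mm (its y) by 44 mm high, 0.17 to 0.35 kg (1.5 to 5 N to slide one alone), too wide to be gripped; origin at the centre of its underside; starts on the bench in front of the bay; goes to the bottom
- carton_blue: closed gift carton with a blue band across its middle, 100 mm (its x) by 120 mm (its y) by 44 mm high, 0.17 to 0.35 kg (1.5 to 5 N to slide one alone), too wide to be gripped; origin at the centre of its underside; starts on the low riser, whose top is 2 mm higher than a carton on the bench; goes in the middle
- carton_yellow: closed gift carton with a yellow band across its middle, 100 mm (its x) by 120 mm (its y) by 44 mm high, 0.17 to 0.35 kg (1.5 to 5 N to slide one alone), too wide to be gripped; origin at the centre of its underside; starts on the high riser, whose top is 2 mm higher than two stacked cartons; goes on top
- doll_a: small loose bystander, leave it where it is; origin under its middle; unpainted wooden doll lying on its back, 115 mm long (x, head to +x), 70 mm wide, 30 mm high, black hair
- doll_b: small loose bystander, leave it where it is; origin under its middle; the same kind of doll with copper hair
- paint_pot: small loose bystander, leave it where it is; origin under its middle; open terracotta paint bowl, 68 mm across, 42 mm high
Not all that is in view belongs to the job. Leave any purple look-alike of the carton_red alone. Leave any pink or purple look-alike of the carton_blue alone.

How it is judged (in metres and radians):
On the way, in this order (a step that is already met when the one before it is completed fails the run):
1. the red-banded carton stands flat in the bay, close to the fence and the high riser (x of carton_red in the frame of stand between 0.03 and 0.07 m and y of carton_red in the frame of stand between -0.08 and -0.04 m and z of carton_red in the frame of stand between -0.004 and 0.004 m and angle between carton_red's own z axis and vertical below 0.04 rad), for 0.2 s.
2. the blue-banded carton lies flat on the red one (x of carton_blue in the frame of stand between 0.01 and 0.09 m and y of carton_blue in the frame of stand between -0.08 and -0.04 m and z of carton_blue in the frame of stand between 0.04 and 0.048 m and angle between carton_blue's own z axis and vertical below 0.04 rad), for 0.2 s.
3. the yellow-banded carton lies flat on the blue one (x of carton_yellow in the frame of stand between 0.01 and 0.09 m and y of carton_yellow in the frame of stand between -0.08 and -0.04 m and z of carton_yellow in the frame of stand between 0.084 and 0.092 m and angle between carton_yellow's own z axis and vertical below 0.04 rad), for 0.2 s.
At the end, for the whole second after the job is handed in: the red, blue and yellow cartons stand in this order from the bench up, each flat and at rest on the one below, each within 4 mm of its home against the fence and level with the high riser's wall, and square to the stand within 0.05 rad (x of carton_red in the frame of stand between 0.046 and 0.054 m and y of carton_red in the frame of stand between -0.064 and -0.056 m and z of carton_red in the frame of stand between -0.004 and 0.004 m and angle between the x axis of each of carton_red, carton_blue, carton_yellow and the x axis of stand, either way round below 0.05 rad and angle between each of carton_red, carton_blue, carton_yellow's own z axis and vertical below 0.04 rad and linear speed of each of carton_red, carton_blue, carton_yellow below 0.01 m/s and x of carton_blue in the frame of stand between 0.046 and 0.054 m and y of carton_blue in the frame of stand between -0.064 and -0.056 m and z of carton_blue in the frame of stand between 0.04 and 0.048 m and x of carton_yellow in the frame of stand between 0.046 and 0.054 m and y of carton_yellow in the frame of stand between -0.064 and -0.056 m and z of carton_yellow in the frame of stand between 0.084 and 0.092 m); the robot touches nothing.
It fails at once if a carton is tipped over or falls (angle between any of carton_red, carton_blue, carton_yellow's own z axis and vertical above 0.5 rad).
It fails at once if a carton is crushed: pressed against the stand with more than 40 N, or by the fingers with more than 40 N (contact force between any of carton_red, carton_blue, carton_yellow and stand above 40 N or contact force between any of carton_red, carton_blue, carton_yellow and the fingers above 40 N).
It fails at once if a doll or the paint pot is moved by more than 25 mm (distance of any of doll_a, doll_b, paint_pot from where it was at the start of the episode above 0.025 m).
It also fails if it takes over 72 s, if anything falls off the work surface, if the arm or the gripper's body presses on something with over 40 N, if the wrist force passes 120 N, or if a joint passes its speed limit or range.

## Working session

There is one attempt and no reset: what is moved stays moved. The work goes in short steps, Python scripts to look and compute and a tool call to move; the robot and the scene stay as the last step left them, time stands still between calls to the robot, and variables do not carry over. Pictures are saved under pics/ and viewed, at most 10 in all, crops included, and the job is handed in when it is done.

Besides the shell and the picture viewer there is one more tool, called after "Request:" as name(argument=value, ...) on one line, values as JSON. arm_command: Moves the arm, as the interface text tells. Its arguments: {"type":"object","properties":{"plan":{"type":"array","items":{"type":"array","items":{"type":"number"}}},"gripper":{"type":"number"},"squeeze":{"type":"number"}},"required":["plan"]}

```bash
mkdir -p pics; cat > h.py <<'E'
import numpy as np, cv2
from plant import r
def cap(n,save=None):
    c=r.capture(n)
    if save: cv2.imwrite('pics/'+save,c['pixels'])
    return c
def ray(c,uv,z):
    m=np.array(c['mtx'],float);d=np.array(c['dist_coeffs'],float)
    R=cv2.Rodrigues(np.array(c['rvec'],float))[0];t=np.array(c['tvec'],float).ravel()
    p=cv2.undistortPoints(np.array(uv,float).reshape(-1,1,2),m,d).reshape(-1,2)
    D=np.c_[p,np.ones(len(p))]@R; o=-R.T@t
    return o+D*((z-o[2])/D[:,2])[:,None]
def proj(c,P):
    return cv2.projectPoints(np.array(P,float).reshape(-1,3),np.array(c['rvec'],float),np.array(c['tvec'],float),np.array(c['mtx'],float),np.array(c['dist_coeffs'],float))[0].reshape(-1,2)
E
python3 - <<'E'
from h import *
a=cap('scene','s0.png');b=cap('top','t0.png')
for c in(a,b):
  R=cv2.Rodrigues(np.array(c['rvec'],float))[0];print(-R.T@np.array(c['tvec']).ravel(),R[2])
print(r.get_state())
E
```

```text
[ 1.327938   -0.18931103  1.45739441] [-0.50754007  0.14916217 -0.84861871]
[0.27115381 0.04246816 1.38978769] [ 0.19944052 -0.00220237 -0.97990746]
{'t': 0.1, 'q': array([-71.93597956,  35.28391077,  -0.72258077,  81.63265824,
         0.4635944 ,  63.21984509,  -2.31423076]), 'qd': array([-0.0741224 , -0.11880686,  0.01959393, -0.21211974,  0.12466274,
        0.00527438, -0.02979041]), 'effort': array([ 1.74966761e-03, -4.70384467e+01,  2.60394411e-01, -1.71571058e+01,
        1.00816519e-02,  5.88979616e-03,  4.06647644e-06]), 'eef_pos': array([0.21761197, 0.61175458, 0.23024872]), 'tool_rot': array([[-9.42183009e-01,  3.35097902e-01, -7.58044921e-04],
       [ 3.35098758e-01,  9.42180430e-01, -2.20424551e-03],
       [-2.44229565e-05, -2.33082258e-03, -9.99997283e-01]]), 'force': array([ 0.13361126,  0.11280253, -0.01747746]), 'ft_torque': array([-0.03811474,  0.05199694,  0.02145452]), 'grip_force': 0.0, 'gripper_width': 0.0855929759030571}
```

View pics/s0.png

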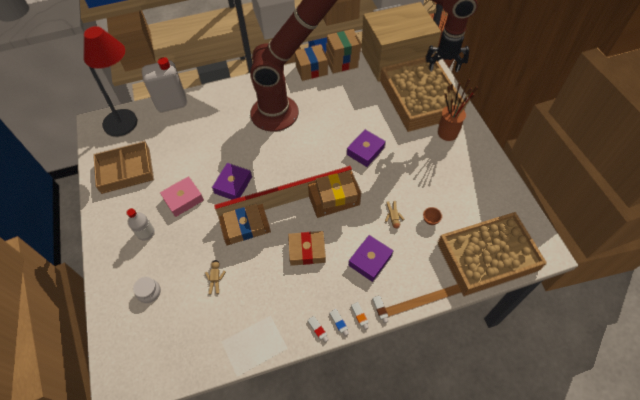

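View pics/t0.png

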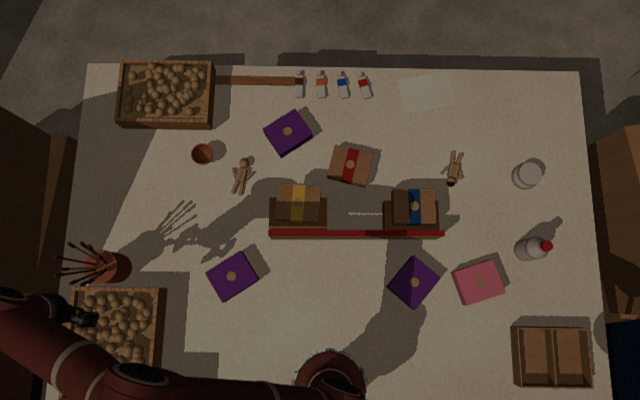

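The red-banded carton is at top (350,165) / scene (307,247), blue at top (414,207) / scene (244,222), yellow at top (298,202) / scene (335,193). The stand's red fence top runs along top row ~233. Look-alikes are purple at top (288,132), (232,276), (413,282), pink at (478,282), and the shelf boxes at scene (312,60). I choose the brown cartons with coloured bands and will check them in a close crop.

```bash
python3 - <<'E'
import cv2
a=cv2.imread('pics/t0.png')[130:245,225:465]; b=cv2.imread('pics/s0.png')[160:275,200:440]
f=lambda x:cv2.resize(cv2.convertScaleAbs(x,alpha=1.5),None,fx=3.2,fy=2.6*1,interpolation=cv2.INTER_CUBIC)
import numpy as np
cv2.imwrite('pics/c0.png',np.vstack([f(a),f(b)]))
E
```

```text
(no output)
```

View pics/c0.png

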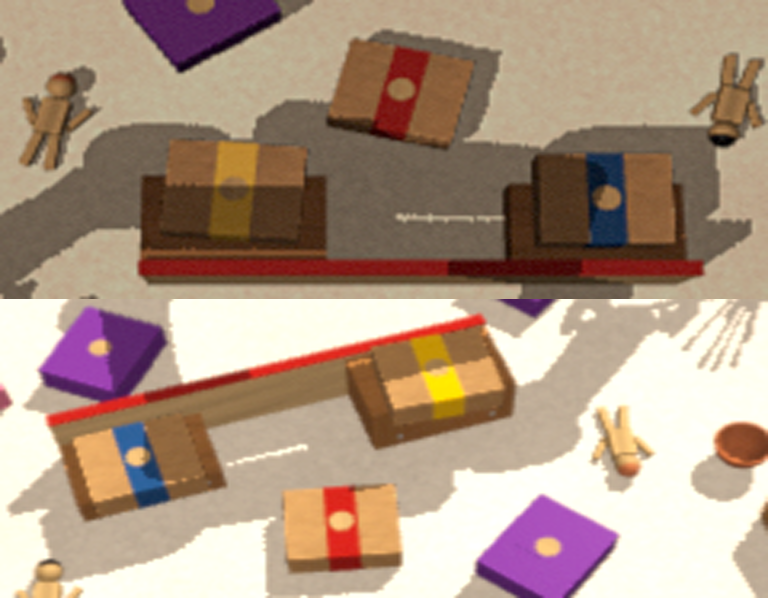

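The crop confirms the choice: tan cartons with red, blue and yellow bands and a tan disc in the middle. The red one is slightly turned, and the high riser (under yellow) is to the robot's left, +y.

```bash
cat >> h.py <<'E'
# discs / bands: hsv masks inside window (u0,v0,u1,v1)
def mask(c,win,lo,hi):
    h=cv2.cvtColor(c['pixels'],cv2.COLOR_BGR2HSV).copy()
    h[...,0]=(h[...,0].astype(int)+20)%180   # shift hue so red is contiguous
    m=cv2.inRange(h,np.array(lo),np.array(hi)); k=np.zeros_like(m); u0,v0,u1,v1=map(int,win); k[v0:v1,u0:u1]=m[v0:v1,u0:u1]
    n,l,s,ce=cv2.connectedComponentsWithStats(k); 
    if n<2: return None
    return (l==1+np.argmax(s[1:,4])).astype(np.uint8)
def rect(c,m,z):
    con=max(cv2.findContours(m,cv2.RETR_EXTERNAL,cv2.CHAIN_APPROX_NONE)[0],key=len).reshape(-1,2)
    P=ray(c,con,z)[:,:2].astype(np.float32)*1000
    (x,y),(w,h),a=cv2.minAreaRect(P)
    if w<h: w,h,a=h,w,a+90
    return np.round([x,y,w,h,((a+90)%180)-90],1)   # centre mm, long, short, long-axis angle
RED=((10,120,40),(32,255,255));BLUE=((115,120,30),(145,255,255));YEL=((40,130,40),(54,255,255))
E
python3 - <<'E'
from h import *
T=cap('top');S=cap('scene')
print('fence',rect(T,mask(T,(260,222,455,245),*RED),.098),rect(S,mask(S,(205,160,362,215),*RED),.098))
for n,col,z,wt,ws in(('red',RED,.044,(325,140,380,190),(285,228,330,270)),('blue',BLUE,.09,(385,185,442,228),(215,200,272,245)),('yel',YEL,.134,(272,180,328,224),(308,168,362,215))):
    a=mask(T,wt,*col);b=mask(S,ws,*col)
    print(n,rect(T,a,z),rect(S,b,z),a.sum(),b.sum())
# hand-read carton top corners
ct=lambda L:[(225+x/3.2,130+y/2.6) for x,y in L]
cs=lambda L:[(200+x/3.2,160+(y-299)/2.6) for x,y in L]
for n,z,t,s in (('red',.044,[(350,40),(473,58),(452,137),(330,122)],[(284,490),(397,486),(400,556),(287,560)]),
 ('blue',.09,[(534,154),(672,154),(674,242),(537,242)],[(70,432),(196,417),(214,483),(85,503)]),
 ('yel',.134,[(168,140),(307,147),(303,238),(162,234)],[(372,356),(480,330),(511,386),(395,418)])):
  for c,L in((T,ct(t)),(S,cs(s))):
    P=ray(c,L,z)[:,:2]*1000
    print(n,P.mean(0).round(1),P.round(0).tolist())
E
```

```text
fence [441.1 -68.1 494.4  39.6 -89. ] [432.8 -66.9 492.5  21.4 -89.3]
red [640.9 -52.6 110.4  37.8 -13.5] [654.7 -55.4 118.8  36.1 -13. ] 373 312
blue [ 483.9 -235.7   43.2   28.8    1. ] [ 553.7 -233.3   58.6   29.     1.4] 135 133
yel [484.8  85.3   3.9   0.  -43.4] [522.4  95.7 123.3  38.1  -6.9] 2 280
red [644.1 -55.3] [[702.0, -6.0], [683.0, -123.0], [588.0, -103.0], [603.0, 11.0]]
red [649.9 -52.7] [[586.0, -98.0], [618.0, 18.0], [714.0, -10.0], [682.0, -122.0]]
blue [ 511.1 -233.7] [[559.0, -172.0], [561.0, -296.0], [463.0, -294.0], [461.0, -173.0]]
blue [ 518.6 -230.2] [[457.0, -294.0], [477.0, -161.0], [578.0, -167.0], [564.0, -300.0]]
yel [506.1  94.2] [[559.0, 154.0], [553.0, 33.0], [455.0, 35.0], [457.0, 155.0]]
yel [519.   98.5] [[473.0, 38.0], [470.0, 161.0], [563.0, 162.0], [570.0, 33.0]]
```

```bash
python3 - <<'E'
from h import *
T=cap('top');S=cap('scene')
def lines(c,m,z):
    P=[];Q=[];us=np.where(m.any(0))[0]
    for u in us[6:-6]:
        v=np.where(m[:,u])[0];P.append((u,v[0]-.5));Q.append((u,v[-1]+.5))
    for n,L in(('far',P),('near',Q)):
        W=ray(c,L,z)[:,:2]*1000;k=np.polyfit(W[:,1],W[:,0],1)
        print(n,'x at y=15: %.1f  slope deg %.2f'%(np.polyval(k,15),-np.degrees(k[0])))
    e=[ray(c,[(u,np.where(m[:,u])[0].mean())],z)[0]*1000 for u in(us[0]-.5,us[-1]+.5)];print('ends',np.round(e,1)[:,:2].tolist())
lines(T,mask(T,(260,222,455,245),*RED),.098);lines(S,mask(S,(205,160,362,215),*RED),.098)
print('top: dollb,dolla,pot,purple',(ray(T,[(241,175),(454,168),(203,154),(288,131)],.02)[:,:2]*1000).round().tolist())
E
```

```text
far x at y=15: 449.4  slope deg -0.29
near x at y=15: 418.7  slope deg 1.07Traceback (most recent call last):
  File "<stdin>", line 11, in <module>
  File "<stdin>", line 10, in lines
IndexError: only integers, slices (`:`), ellipsis (`...`), numpy.newaxis (`None`) and integer or boolean arrays are valid indices
```

```bash
python3 - <<'E'
from h import *
T=cap('top');S=cap('scene')
def lines(c,m,z):
    us=np.where(m.any(0))[0]
    P=[];Q=[]
    for u in us[6:-6]:
        v=np.where(m[:,u])[0];P.append((u,v[0]-.5));Q.append((u,v[-1]+.5))
    for n,L in(('far',P),('near',Q)):
        W=ray(c,L,z)[:,:2]*1000;W=W[np.argsort(W[:,1])]
        print(n,'binned x:',[(round(b[:,1].mean()),round(np.median(b[:,0]),1)) for b in np.array_split(W,6)])
    e=[ray(c,[(u,float(np.where(m[:,int(u)])[0].mean()))],z)[0]*1000 for u in(us[0],us[-1])];print('ends',np.round(e,1)[:,:2].tolist())
lines(T,mask(T,(260,222,455,245),*RED),.098);lines(S,mask(S,(205,160,362,215),*RED),.098)
print('top: dollb,dolla,pot,purple',(ray(T,[(241,175),(454,168),(203,154),(288,131)],.02)[:,:2]*1000).round().tolist())
E
```

```text
far binned x: [(-261, np.float64(454.5)), (-182, np.float64(452.9)), (-103, np.float64(440.3)), (-26, np.float64(439.0)), (50, np.float64(454.5)), (126, np.float64(453.8))]
near binned x: [(-260, np.float64(423.4)), (-181, np.float64(422.1)), (-103, np.float64(420.8)), (-26, np.float64(419.2)), (50, np.float64(417.8)), (125, np.float64(416.5))]
ends [[426.7, 178.8], [435.7, -315.0]]
far binned x: [(-254, np.float64(424.6)), (-180, np.float64(425.8)), (-105, np.float64(425.6)), (-29, np.float64(423.2)), (49, np.float64(421.8)), (125, np.float64(421.0))]
near binned x: [(-258, np.float64(446.1)), (-184, np.float64(443.8)), (-110, np.float64(442.6)), (-34, np.float64(442.3)), (43, np.float64(440.5)), (119, np.float64(438.0))]
ends [[434.3, -311.5], [433.9, 178.7]]
top: dollb,dolla,pot,purple [[610.0, 276.0], [645.0, -375.0], [675.0, 396.0], [754.0, 137.0]]
```

Request:
arm_command(plan=[[0,0,0,7.7],[0,0,0,7.7],[0,0,0,7.7],[0,0,0,7.7],[0,0,0,7.7],[0,0,0,7.7],[0,0,0,7.7],[0,0,0,7.7],[0,0,0,7.8],[0,0,0,0]], gripper=0.4)

```text
t: 1.4
eef_pos: [0.2175, 0.6125, 0.2312]
tool_rot: [[-0.018, 1.0, 0.0], [1.0, 0.018, -0.0], [-0.0, 0.0, -1.0]]
force: [-0.3, -0.1, 0.1]
gripper_width: 0.0343
grip_force: 0.0
```

```bash
cat >> h.py <<'E'
O=np.array([439.,15.]);psi=np.radians(1.05)
def S_(p): # world xy mm -> stand mm
    d=np.asarray(p)[...,:2]-O;c,s=np.cos(psi),np.sin(psi);return np.stack([c*d[...,0]+s*d[...,1],-s*d[...,0]+c*d[...,1]],-1)
def st():
    s=r.get_state();p=s['eef_pos']*1000;R=s['tool_rot']
    print('t',s['t'],'stand',S_(p).round(1),'z',p[2].round(1),'yaw-stand %.2f'%(np.degrees(np.arctan2(R[1,0],R[0,0])-psi)),'F',s['force'].round(1),'w',s['gripper_width'],'q',s['q'].round(0))
E
python3 -c "
from h import *
st()"
```

```text
t 1.4 stand [-210.5  601.5] z 231.2 yaw-stand 90.01 F [-0.3 -0.1  0.1] w 0.03432161644166474 q [-82.  36.  18.  82. -12.  64. -62.]
```

Request:
arm_command(plan=[[-0.04,0.02,0,0],[-0.04,0.02,0,0],[-0.04,0.02,0,0],[-0.04,0.02,0,0],[-0.04,0.02,0,0],[-0.041,0.022,0,0],[-0.041,0.022,0,0],[-0.041,0.022,0,0],[-0.041,0.022,0,0],[-0.041,0.022,0,0]])

```text
t: 2.4
eef_pos: [0.4358, 0.2096, 0.2317]
tool_rot: [[-0.022, 1.0, 0.001], [1.0, 0.022, 0.001], [0.001, 0.001, -1.0]]
force: [0.9, 0.8, 0.4]
gripper_width: 0.0339
grip_force: 0.0
```

Request:
arm_command(plan=[[-0.041,0.022,0,0],[-0.041,0.022,0,0],[-0.041,0.022,0,0],[-0.041,0.022,0,0],[-0.041,0.022,0,0],[-0.041,0.022,0,0],[-0.041,0.022,0,0],[-0.041,0.022,0,0],[-0.041,0.022,0,0],[0,0,0,0]])

```text
t: 3.4
eef_pos: [0.6398, -0.1637, 0.2309]
tool_rot: [[-0.011, 1.0, 0.001], [1.0, 0.011, -0.008], [-0.008, 0.001, -1.0]]
force: [-0.5, -0.7, 0.4]
gripper_width: 0.0342
grip_force: 0.0
```

```bash
python3 -c "
from h import *
st()"
```

```text
t 3.4 stand [ 197.5 -182.4] z 230.9 yaw-stand 89.56 F [-0.5 -0.7  0.4] w 0.03416376281686557 q [  0.  38.  22.  80. -14.  65.  25.]
```

Request:
arm_command(plan=[[0,0,0.036,0],[0,0,0.036,0],[0,0,0.036,0],[0,0,0.036,0],[0,0,0.036,0],[0,0,0.034,0],[0,0,0,0]])

```text
t: 4.1
eef_pos: [0.6354, -0.152, 0.0122]
tool_rot: [[-0.02, 1.0, -0.011], [1.0, 0.021, 0.004], [0.004, -0.011, -1.0]]
force: [-1.1, -0.2, -0.9]
gripper_width: 0.0341
grip_force: 0.0
```

Request:
arm_command(plan=[[0.005,0,0,0],[0.005,0,0,0],[0.005,0,0,0],[0.005,0,0,0],[0.005,0,0,0],[0.005,0,0,0],[0.005,0,0,0],[0.005,0,0,0],[0.005,0,0,0],[0.005,0,0,0]])

```text
t: 5.1
eef_pos: [0.6387, -0.1041, 0.0173]
tool_rot: [[-0.018, 1.0, 0.0], [1.0, 0.018, -0.0], [-0.0, 0.0, -1.0]]
force: [0.1, -2.0, 2.3]
gripper_width: 0.0346
grip_force: 1.1
```

```bash
python3 - <<'E'
from h import *
st();T=cap('top');S=cap('scene','s1.png')
for c,w in((T,(320,130,390,195)),(S,(280,225,340,275))):
    m=mask(c,w,*RED);k=rect(c,m,.044);print(k,m.sum(),S_(k[:2]))
cv2.imwrite('pics/c1.png',cv2.resize(np.hstack([T['pixels'][120:250,260:450],S['pixels'][160:290,200:390]]),None,fx=2.1,fy=2.1,interpolation=cv2.INTER_CUBIC))
E
```

```text
t 5.1 stand [ 197.5 -122.7] z 17.3 yaw-stand 89.96 F [ 0.1 -2.   2.3] w 0.034601471060747194 q [ -2.  50.  17.  93. -21.  40.  26.]
[574.8 -27.7 125.5  45.8 -89. ] 546 [134.99472248 -45.18135569]
[649.7 -29.7 118.6  37.4  -9.8] 312 [209.84549574 -48.55355722]
```

View pics/c1.png

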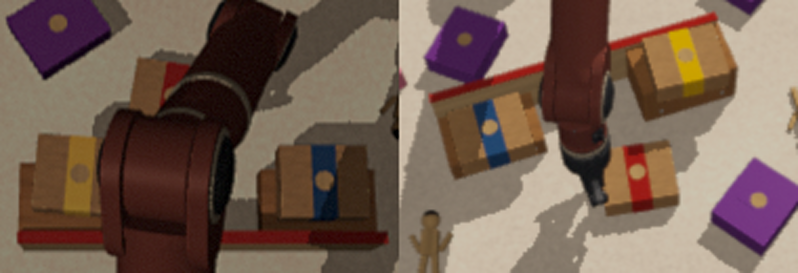

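Request:
arm_command(plan=[[-0.02,0,0,0],[0,0,-0.05,0],[0,0,-0.05,0],[0,0.037,0,0],[0,0.037,0,0],[0,0.038,0,0],[0.04,0,0,0],[0.04,0,0,0],[0,0,0,8.5],[0,0,0,8.5]])

```text
t: 6.2
eef_pos: [0.7488, -0.0373, 0.1158]
tool_rot: [[0.276, 0.961, -0.003], [0.961, -0.276, 0.004], [0.003, -0.004, -1.0]]
force: [0.0, -1.2, 0.4]
gripper_width: 0.0336
grip_force: 0.0
```

Request:
arm_command(plan=[[0,0,0,8.5],[0,0,0,8.5],[0,0,0,8.5],[0,0,0,8.5],[0,0,0,8.5],[0,0,0,8.5],[0,0,0,8.5],[0,0,0,8.5],[0,0,0,5],[0,0,0,0]])

```text
t: 7.2
eef_pos: [0.7487, -0.0406, 0.1159]
tool_rot: [[1.0, 0.019, -0.003], [0.019, -1.0, 0.002], [-0.003, -0.002, -1.0]]
force: [-0.2, -0.1, 0.3]
gripper_width: 0.0343
grip_force: 0.0
```

```bash
python3 -c "
from h import *
st()
S=cap('scene');c=S
m=mask(c,(280,225,340,275),*RED);k=rect(c,m,.044);print(k,m.sum(),S_(k[:2]))
T=cap('top');m=mask(T,(320,130,390,195),*RED);k=rect(T,m,.044);print(k,m.sum(),S_(k[:2]))
"
```

```text
t 7.2 stand [308.7 -61.2] z 115.9 yaw-stand 0.04 F [-0.2 -0.1  0.3] w 0.034318346833222386 q [-17.  57.  43.  69. -38.  68. -62.]
[613.5 -18.9  99.5  68.5  71.7] 389 [173.84948354 -37.09200819]
[638.8 -28.3 103.9  36.8  -8. ] 360 [198.97298092 -46.95405055]
```

Request:
arm_command(plan=[[0,0,0.05,0],[0,0,0.05,0],[0,0,0,0],[-0.01,0,0,0],[-0.01,0,0,0],[0,0,0,0]])

```text
t: 7.9
eef_pos: [0.7299, -0.0431, 0.0201]
tool_rot: [[1.0, 0.018, 0.002], [0.018, -1.0, -0.0], [0.002, 0.0, -1.0]]
force: [-0.3, -0.2, 0.1]
gripper_width: 0.0343
grip_force: 0.0
```

Request:
arm_command(plan=[[-0.007,0,0,0],[-0.007,0,0,0],[-0.007,0,0,0],[-0.007,0,0,0],[-0.007,0,0,0],[-0.007,0,0,0],[-0.007,0,0,0],[-0.007,0,0,0],[-0.005,0,0,0],[0,0,0,0]])

```text
t: 8.9
eef_pos: [0.6675, -0.0438, 0.0173]
tool_rot: [[1.0, 0.017, -0.002], [0.017, -1.0, 0.0], [-0.002, -0.0, -1.0]]
force: [-0.1, 0.0, -0.5]
gripper_width: 0.0345
grip_force: 0.0
```

```bash
cat >> h.py <<'E'
def look(col,z,wt,ws,f):
    T=cap('top');S=cap('scene')
    for n,c,w in(('top',T,wt),('scene',S,ws)):
        m=mask(c,w,*col)
        if m is None: print(n,'none');continue
        k=rect(c,m,z);print(n,k,m.sum(),S_(k[:2]).round(1))
    a=T['pixels'][120:250,260:450];b=S['pixels'][160:290,200:390]
    if f: cv2.imwrite('pics/'+f,cv2.resize(np.hstack([a,b]),None,fx=2.1,fy=2.1,interpolation=cv2.INTER_CUBIC))
E
python3 -c "
from h import *
st();look(RED,.044,(320,130,390,215),(270,200,340,275),'c2.png')"
```

```text
t 8.9 stand [227.4 -63. ] z 17.3 yaw-stand -0.05 F [-0.1  0.  -0.5] w 0.034496624069605054 q [-18.  57.  38.  89. -43.  50. -53.]
top [601.5 -30.6 109.   37.9  -5.9] 368 [161.6 -48.6]
scene [542.1 -26.7 139.  108.6 -18.4] 796 [102.3 -43.6]
```

View pics/c2.png

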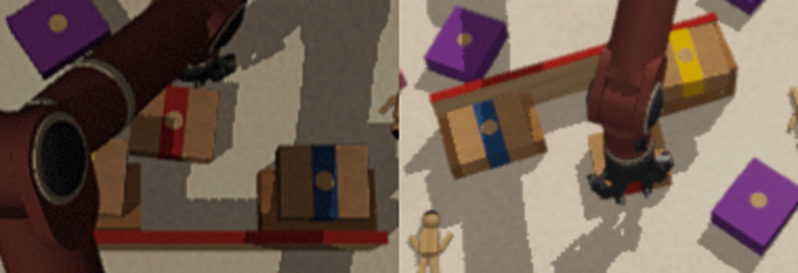

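Request:
arm_command(plan=[[0.02,0,0,0],[0,0,-0.05,0],[0,0,-0.05,0],[0,0,0,-8.2],[0,0,0,-8.2],[0,0,0,-8.2],[0,0,0,-8.2],[0,0,0,-8.2],[0,0,0,-8.2],[0,0,0,-8.2]], gripper=0.7)

```text
t: 10.0
eef_pos: [0.6879, -0.0436, 0.1168]
tool_rot: [[0.519, 0.855, -0.002], [0.855, -0.519, -0.0], [-0.001, -0.001, -1.0]]
force: [0.0, -0.2, 1.0]
gripper_width: 0.0598
grip_force: 0.0
```

Request:
arm_command(plan=[[0,0,0,-8.2],[0,0,0,-8.2],[0,0,0,-8.2],[0,0,0,-8.0],[0,-0.033,0,0],[0,-0.032,0,0],[0.037,0,0,0],[0.037,0,0,0],[0.037,0,0,0],[0,0,0,0]])

```text
t: 11.0
eef_pos: [0.6206, 0.0756, 0.1163]
tool_rot: [[-0.029, 1.0, -0.003], [1.0, 0.029, 0.006], [0.006, -0.002, -1.0]]
force: [-0.3, 1.2, 0.2]
gripper_width: 0.0601
grip_force: 0.0
```

```bash
python3 -c "
from h import *
st();look(RED,.044,(320,130,390,215),(270,200,340,275),'c3.png')"
```

```text
t 11.0 stand [182.6  57.3] z 116.3 yaw-stand 90.61 F [-0.3  1.2  0.2] w 0.060139036024075256 q [-20.  41.  20.  94. -18.  48.   9.]
top [600.3 -30.1 107.4  38.6  -5.6] 360 [160.4 -48. ]
scene [615.8 -32.  119.7  38.3  -7.6] 302 [175.9 -50.2]
```

View pics/c3.png

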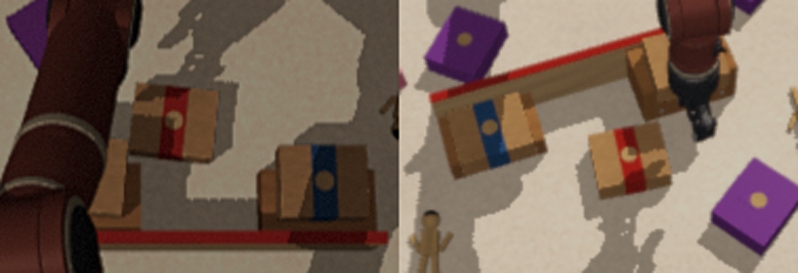

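Request:
arm_command(plan=[[0,0,0.05,0],[0,0,0.05,0],[0,0,0,0],[-0.006,0,0,0],[-0.006,0,0,0],[-0.006,0,0,0],[0,0,0,0]])

```text
t: 11.8
eef_pos: [0.6233, 0.046, 0.0199]
tool_rot: [[-0.015, 1.0, 0.004], [1.0, 0.015, -0.001], [-0.001, 0.004, -1.0]]
force: [0.5, -0.5, -0.1]
gripper_width: 0.0598
grip_force: 0.0
```

Request:
arm_command(plan=[[-0.004,0,0,0],[-0.004,0,0,0],[-0.004,0,0,0],[-0.004,0,0,0],[-0.004,0,0,0],[-0.003,0,0,0],[0,0,0,0]])

```text
t: 12.5
eef_pos: [0.6223, 0.0244, 0.0172]
tool_rot: [[-0.017, 1.0, -0.0], [1.0, 0.017, -0.001], [-0.001, -0.0, -1.0]]
force: [0.6, 0.7, 1.4]
gripper_width: 0.06
grip_force: 0.3
```

```bash
python3 -c "
from h import *
st();look(RED,.044,(320,130,390,215),(270,200,340,275),'')"
```

```text
t 12.5 stand [183.4   6. ] z 17.2 yaw-stand 89.93 F [0.6 0.7 1.4] w 0.05996560388417113 q [-14.  49.  16.  97. -20.  37.  15.]
top [605.  -48.9 105.6  37.5  -1.8] 370 [164.8 -66.9]
scene [529.8  53.3  92.   65.   71.6] 307 [91.5 36.6]
```

Request:
arm_command(plan=[[0.012,0,0,0],[0,0,-0.05,0],[0,0,-0.05,0],[-0.042,0,0,0],[-0.04,0.034,0,0],[0,0.036,0,0],[0,0,0,8.2],[0,0,0,8.2],[0,0,0,8.2],[0,0,0,8.2]])

```text
t: 13.6
eef_pos: [0.6919, -0.0405, 0.1168]
tool_rot: [[0.531, 0.847, -0.0], [0.847, -0.531, -0.0], [-0.0, -0.0, -1.0]]
force: [-0.0, 0.6, 0.1]
gripper_width: 0.0598
grip_force: 0.0
```

Request:
arm_command(plan=[[0,0,0,8.2],[0,0,0,8.2],[0,0,0,8.2],[0,0,0,8.2],[0,0,0,8.2],[0,0,0,8.2],[0,0,0,8.0],[0,0,0.05,0],[0,0,0.05,0],[0,0,0,0]])

```text
t: 14.6
eef_pos: [0.6858, -0.038, 0.0087]
tool_rot: [[1.0, 0.019, -0.017], [0.019, -1.0, 0.004], [-0.017, -0.004, -1.0]]
force: [-0.3, 1.1, -0.6]
gripper_width: 0.0601
grip_force: 0.0
```

```bash
python3 -c "
from h import *
st();look(RED,.044,(320,130,390,215),(270,200,340,275),'')"
```

```text
t 14.6 stand [245.8 -57.5] z 8.7 yaw-stand 0.02 F [-0.3  1.1 -0.6] w 0.060053309718716606 q [-18.  59.  39.  85. -42.  52. -55.]
top [603.7 -48.9 108.5  37.6  -1.7] 371 [163.5 -66.9]
scene [552.3 -13.3 171.8 114.3 -28.3] 1067 [112.8 -30.4]
```

Request:
arm_command(plan=[[-0.008,0,0,0],[-0.008,0,0,0],[-0.008,0,0,0],[-0.008,0,0,0],[-0.008,0,0,0],[-0.008,0,0,0],[-0.008,0,0,0],[-0.008,0,0,0],[-0.008,0,0,0],[-0.008,0,0,0]])

```text
t: 15.7
eef_pos: [0.6113, -0.0429, 0.0173]
tool_rot: [[1.0, 0.018, -0.0], [0.018, -1.0, -0.0], [-0.0, 0.0, -1.0]]
force: [2.7, -0.3, 1.8]
gripper_width: 0.0597
grip_force: 1.3
```

Request:
arm_command(plan=[[-0.008,0,0,0],[-0.008,0,0,0],[-0.008,0,0,0],[-0.008,0,0,0],[-0.006,0,0,0],[-0.005,0,0,0],[-0.003,0,0,0],[0,0,0,0]])

```text
t: 16.5
eef_pos: [0.5647, -0.0435, 0.017]
tool_rot: [[1.0, 0.017, -0.002], [0.017, -1.0, 0.001], [-0.002, -0.001, -1.0]]
force: [-0.3, 0.6, 0.5]
gripper_width: 0.0597
grip_force: 0.1
```

```bash
python3 -c "
from h import *
st();look(RED,.044,(320,170,390,225),(270,200,340,275),'c4.png')"
```

```text
t 16.5 stand [124.6 -60.8] z 17.0 yaw-stand -0.05 F [-0.3  0.6  0.5] w 0.059708851156203085 q [-19.  50.  36. 107. -46.  39. -44.]
top [ 5.075e+02 -5.170e+01  9.050e+01  3.550e+01  1.000e-01] 319 [ 67.3 -67.9]
scene [478.6 -43.3  61.   28.8  71.6] 88 [ 38.5 -59. ]
```

View pics/c4.png

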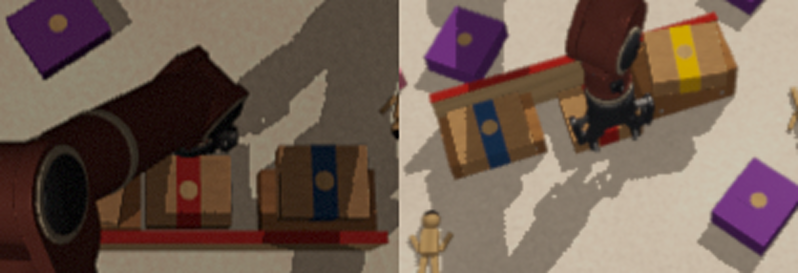

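Request:
arm_command(plan=[[-0.003,0,0,0],[-0.003,0,0,0],[-0.002,0,0,0],[-0.002,0,0,0],[-0.001,0,0,0],[0,0,0,0]])

```text
t: 17.2
eef_pos: [0.5546, -0.0438, 0.0173]
tool_rot: [[1.0, 0.018, -0.001], [0.018, -1.0, 0.0], [-0.001, -0.0, -1.0]]
force: [0.1, -0.0, -0.8]
gripper_width: 0.0597
grip_force: 0.1
```

Request:
arm_command(plan=[[-0.001,0,0,0],[-0.001,0,0,0],[-0.001,0,0,0],[0,0,0,0]])

```text
t: 17.6
eef_pos: [0.5518, -0.0439, 0.0173]
tool_rot: [[1.0, 0.018, -0.0], [0.018, -1.0, -0.0], [-0.0, 0.0, -1.0]]
force: [0.4, -0.6, -0.4]
gripper_width: 0.0595
grip_force: 0.3
```

Request:
arm_command(plan=[[-0.001,0,0,0],[-0.001,0,0,0],[0,0,0,0]])

```text
t: 17.9
eef_pos: [0.5498, -0.044, 0.0174]
tool_rot: [[1.0, 0.018, -0.0], [0.018, -1.0, -0.0], [-0.0, 0.0, -1.0]]
force: [-0.1, 0.5, -0.5]
gripper_width: 0.06
grip_force: 0.4
```

Request:
arm_command(plan=[[-0.001,0,0,0],[-0.001,0,0,0],[0,0,0,0]])

```text
t: 18.2
eef_pos: [0.5498, -0.044, 0.0177]
tool_rot: [[1.0, 0.018, 0.004], [0.018, -1.0, -0.001], [0.004, 0.001, -1.0]]
force: [6.4, 0.4, -0.5]
gripper_width: 0.0596
grip_force: 2.6
```

Request:
arm_command(plan=[[0.02,0,0,0],[0,0,-0.05,0],[0,0,-0.05,0],[-0.04,0.043,0,0],[-0.04,0.043,0,0],[0,0,0,0],[0,0,0,0],[0,0,0,0]], gripper=0)

```text
t: 19.0
eef_pos: [0.5008, -0.1169, 0.1169]
tool_rot: [[1.0, 0.019, -0.002], [0.019, -1.0, 0.002], [-0.002, -0.002, -1.0]]
force: [0.4, 0.2, -0.1]
gripper_width: 0.0
grip_force: 0.0
```

```bash
python3 -c "
from h import *
st();look(RED,.044,(320,170,390,225),(270,180,340,275),'c5.png')"
```

```text
t 19.0 stand [  59.4 -133. ] z 116.9 yaw-stand 0.05 F [ 0.4  0.2 -0.1] w 3.256759452584691e-06 q [-16.  39.  43. 112. -38.  44. -40.]
top [ 483.2 -163.5   36.3   21.6   13.4] 43 [  40.9 -179.3]
scene [ 4.999e+02 -5.280e+01  1.244e+02  3.720e+01 -3.000e-01] 287 [ 59.6 -68.9]
```

View pics/c5.png

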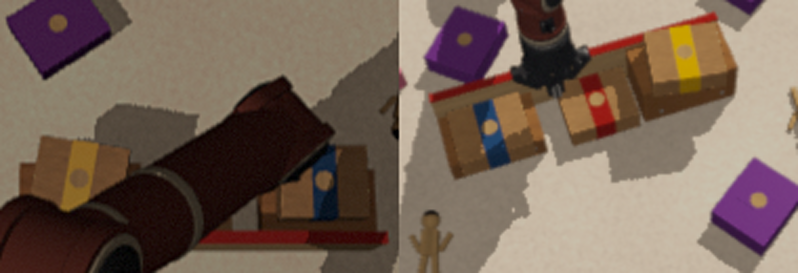

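Request:
arm_command(plan=[[-0.009,0.008,0,0],[0,0.008,0,0],[0,0,0.03,0],[0,0,0.03,0],[0,0,0.027,0],[0,0,0,0]])

```text
t: 19.7
eef_pos: [0.4918, -0.1326, 0.0284]
tool_rot: [[1.0, 0.019, -0.003], [0.019, -1.0, 0.004], [-0.003, -0.004, -1.0]]
force: [-0.1, 0.4, 0.0]
gripper_width: -0.0002
grip_force: 0.0
```

```bash
python3 -c "
from h import *
st()"
```

```text
t 19.7 stand [  50.1 -148.5] z 28.4 yaw-stand 0.05 F [-0.1  0.4  0. ] w -0.00023678891953297286 q [ -9.  45.  34. 116. -46.  33. -31.]
```

Request:
arm_command(plan=[[0,-0.003,0,0],[0,-0.003,0,0],[0,-0.003,0,0],[0,-0.002,0,0],[0,-0.001,0,0],[0,0,0,0]])

```text
t: 20.3
eef_pos: [0.4925, -0.1227, 0.0307]
tool_rot: [[1.0, 0.018, 0.001], [0.018, -1.0, -0.001], [0.001, 0.001, -1.0]]
force: [-0.4, -1.9, 1.1]
gripper_width: -0.0
grip_force: 0.7
```

Request:
arm_command(plan=[[0,-0.001,0,0],[0,-0.001,0,0],[0,-0.001,0,0],[0,0,0,0]])

```text
t: 20.7
eef_pos: [0.4925, -0.1196, 0.0306]
tool_rot: [[1.0, 0.018, 0.001], [0.018, -1.0, -0.001], [0.001, 0.001, -1.0]]
force: [0.2, -3.5, 2.4]
gripper_width: -0.0006
grip_force: 1.4
```

Request:
arm_command(plan=[[0,-0.001,0,0],[0,-0.001,0,0],[0,-0.001,0,0],[0,0,0,0]])

```text
t: 21.1
eef_pos: [0.4922, -0.1168, 0.0304]
tool_rot: [[1.0, 0.017, 0.0], [0.017, -1.0, -0.001], [0.0, 0.001, -1.0]]
force: [0.2, -2.9, 1.5]
gripper_width: -0.0002
grip_force: 2.1
```

Request:
arm_command(plan=[[0,-0.001,0,0],[0,-0.001,0,0],[0,0,0,0]])

```text
t: 21.4
eef_pos: [0.4922, -0.1167, 0.0305]
tool_rot: [[1.0, 0.016, 0.001], [0.016, -1.0, -0.005], [0.001, 0.005, -1.0]]
force: [0.2, -7.1, 2.3]
gripper_width: -0.0004
grip_force: 3.5
```

Request:
arm_command(plan=[[0,-0.001,0,0],[0,-0.001,0,0],[0,0,0,0]])

```text
t: 21.7
eef_pos: [0.4922, -0.1166, 0.0306]
tool_rot: [[1.0, 0.015, 0.002], [0.015, -1.0, -0.008], [0.002, 0.008, -1.0]]
force: [-0.4, -9.6, -0.0]
gripper_width: -0.0
grip_force: 4.8
```

Request:
arm_command(plan=[[0,0.012,0,0],[0,0,-0.035,0],[0,0,-0.035,0],[0,0,-0.03,0],[0.025,0.028,0,0],[0.025,0.028,0,0],[0.025,0.028,0,0],[0.025,0.028,0,0],[0,0,0,0]], gripper=0.7)

```text
t: 22.6
eef_pos: [0.5956, -0.2364, 0.1292]
tool_rot: [[1.0, 0.017, -0.0], [0.017, -1.0, -0.0], [-0.0, 0.0, -1.0]]
force: [-1.4, 0.4, -1.3]
gripper_width: 0.0596
grip_force: 0.0
```

```bash
python3 -c "
from h import *
st();look(BLUE,.09,(385,170,442,228),(210,190,272,250),'c6.png')"
```

```text
t 22.6 stand [ 152.  -254.2] z 129.2 yaw-stand -0.07 F [-1.4  0.4 -1.3] w 0.05955169051606417 q [ -3.  47.  43.  91. -36.  57. -39.]
top [ 484.2 -238.    43.6   29.3    3.1] 136 [  40.6 -253.8]
scene [ 561.5 -235.4   45.4   28.8    2.9] 109 [ 117.9 -252.6]
```

View pics/c6.png

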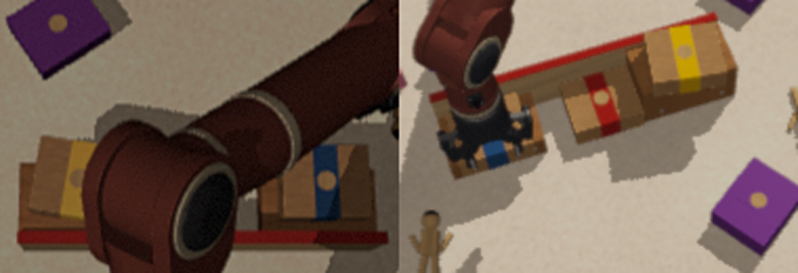

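Request:
arm_command(plan=[[0,0,0.025,0],[0,0,0.025,0],[0,0,0.02,0],[-0.008,0,0,0],[-0.006,0,0,0],[-0.006,0,0,0],[-0.006,0,0,0],[-0.006,0,0,0],[-0.005,0,0,0],[-0.003,0,0,0]])

```text
t: 23.7
eef_pos: [0.5546, -0.2354, 0.0611]
tool_rot: [[1.0, 0.018, 0.002], [0.018, -1.0, -0.001], [0.002, 0.001, -1.0]]
force: [1.8, 0.1, 1.6]
gripper_width: 0.06
grip_force: 1.1
```

Request:
arm_command(plan=[[-0.001,0,0,0],[0,0,0,0]])

```text
t: 23.9
eef_pos: [0.5533, -0.2353, 0.0605]
tool_rot: [[1.0, 0.018, 0.0], [0.018, -1.0, -0.0], [0.0, 0.0, -1.0]]
force: [1.6, -0.8, 0.6]
gripper_width: 0.06
grip_force: 0.8
```

Request:
arm_command(plan=[[-0.001,0,0,0],[-0.001,0,0,0],[0,0,0,0]])

```text
t: 24.2
eef_pos: [0.553, -0.2353, 0.0604]
tool_rot: [[1.0, 0.018, 0.003], [0.018, -1.0, -0.001], [0.003, 0.001, -1.0]]
force: [5.4, 0.0, 0.7]
gripper_width: 0.0599
grip_force: 2.5
```

Request:
arm_command(plan=[[0.015,0,0,0],[0,0,-0.035,0],[0,0,-0.035,0],[0,0,0,-8.2],[0,0,0,-8.2],[0,0,0,-8.2],[0,0,0,-8.2],[0,0,0,-8.2],[0,0,0,-8.2],[0,0,0,-8.2]], gripper=0.6)

```text
t: 25.2
eef_pos: [0.5641, -0.2346, 0.1292]
tool_rot: [[0.519, 0.855, -0.005], [0.855, -0.519, 0.001], [-0.002, -0.005, -1.0]]
force: [0.6, 0.2, 0.3]
gripper_width: 0.0515
grip_force: 0.0
```

Request:
arm_command(plan=[[0,0,0,-8.2],[0,0,0,-8.2],[0,0,0,-8.2],[0,0,0,-8.0],[-0.028,-0.025,0,0],[-0.028,-0.025,0,0],[-0.028,-0.025,0,0],[0,0,0,0],[0,0,0,0]])

```text
t: 26.1
eef_pos: [0.4903, -0.3209, 0.1296]
tool_rot: [[-0.015, 1.0, -0.003], [1.0, 0.015, 0.001], [0.001, -0.003, -1.0]]
force: [1.2, 0.4, 0.0]
gripper_width: 0.0515
grip_force: 0.0
```

```bash
python3 -c "
from h import *
st();look(BLUE,.09,(385,170,442,232),(210,190,272,250),'c7.png')"
```

```text
t 26.1 stand [  45.2 -336.8] z 129.6 yaw-stand 89.79 F [1.2 0.4 0. ] w 0.051471169646153045 q [ 20.  37.  17.  99. -14.  46.  45.]
top [ 517.1 -237.2   41.8   28.7   -1.3] 130 [  73.5 -253.6]
scene [ 534.1 -236.6   60.3   29.5    1.4] 137 [  90.5 -253.3]
```

View pics/c7.png

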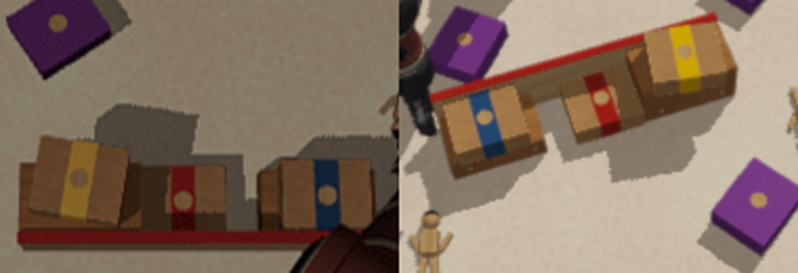

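Request:
arm_command(plan=[[0,0.005,0.025,0],[0,0,0.025,0],[0,0,0.02,0],[0,0,0,0],[0.006,0,0,0],[0.008,0,0,0],[0.008,0,0,0],[0.008,0,0,0],[0.008,0,0,0],[0.008,0,0,0]])

```text
t: 27.2
eef_pos: [0.4978, -0.2747, 0.0613]
tool_rot: [[-0.017, 1.0, 0.003], [1.0, 0.017, -0.002], [-0.003, 0.003, -1.0]]
force: [1.1, -3.6, 1.9]
gripper_width: 0.0514
grip_force: 1.4
```

Request:
arm_command(plan=[[0.008,0,0,0],[0.008,0,0,0],[0.008,0,0,0],[0.008,0,0,0],[0.008,0,0,0],[0.008,0,0,0],[0.008,0,0,0],[0.008,0,0,0],[0.008,0,0,0],[0,0,0,0]])

```text
t: 28.2
eef_pos: [0.4948, -0.199, 0.0597]
tool_rot: [[-0.021, 1.0, -0.003], [1.0, 0.021, 0.004], [0.004, -0.003, -1.0]]
force: [0.6, -0.1, -0.6]
gripper_width: 0.0511
grip_force: 0.0
```

```bash
python3 -c "
from h import *
st();look(BLUE,.09,(340,170,442,232),(210,170,310,250),'')
look(RED,.044,(320,170,390,222),(280,190,340,275),'')"
```

```text
t 28.2 stand [  51.8 -215. ] z 59.7 yaw-stand 90.14 F [ 0.6 -0.1 -0.6] w 0.051072799075128156 q [ 10.  40.  15. 111. -19.  32.  39.]
top [ 519.5 -128.4   32.    29.1    1.1] 107 [  77.9 -144.9]
scene [ 532.  -128.5   59.4   28.3   -1.3] 123 [  90.4 -145.2]
top [504.2 -44.2  65.8  38.4   1. ] 240 [ 64.1 -60.4]
scene [499.7 -43.9 123.9  39.3  -0.5] 286 [ 59.6 -60. ]
```

Request:
arm_command(plan=[[0.007,0,0,0],[0.007,0,0,0],[0.007,0,0,0],[0.007,0,0,0],[0.007,0,0,0],[0.007,0,0,0],[0.007,0,0,0],[0.007,0,0,0],[0.007,0,0,0],[0.007,0,0,0]])

```text
t: 29.4
eef_pos: [0.4944, -0.1316, 0.0603]
tool_rot: [[-0.018, 1.0, -0.0], [1.0, 0.018, -0.0], [-0.0, -0.0, -1.0]]
force: [-0.0, -1.0, -0.1]
gripper_width: 0.0511
grip_force: 0.5
```

Request:
arm_command(plan=[[0.003,0,0,0],[0.002,0,0,0],[0.002,0,0,0],[0.001,0,0,0],[0.001,0,0,0],[0,0,0,0]])

```text
t: 30.0
eef_pos: [0.4942, -0.1232, 0.0603]
tool_rot: [[-0.018, 1.0, -0.0], [1.0, 0.018, 0.0], [0.0, -0.0, -1.0]]
force: [0.5, 0.3, -0.9]
gripper_width: 0.0512
grip_force: 0.3
```

Request:
arm_command(plan=[[0.001,0,0,0],[0.001,0,0,0],[0,0,0,0]])

```text
t: 30.3
eef_pos: [0.4942, -0.121, 0.0603]
tool_rot: [[-0.018, 1.0, -0.0], [1.0, 0.018, 0.0], [0.0, -0.0, -1.0]]
force: [0.1, -0.6, 0.1]
gripper_width: 0.0512
grip_force: 0.4
```

Request:
arm_command(plan=[[0.001,0,0,0],[0.001,0,0,0],[0.001,0,0,0],[0.001,0,0,0],[0,0,0,0]])

```text
t: 30.8
eef_pos: [0.4942, -0.1169, 0.0603]
tool_rot: [[-0.018, 1.0, 0.0], [1.0, 0.018, 0.0], [0.0, 0.0, -1.0]]
force: [-0.2, -2.0, 1.6]
gripper_width: 0.0511
grip_force: 0.3
```

Request:
arm_command(plan=[[0.001,0,0,0],[0.001,0,0,0],[0,0,0,0]])

```text
t: 31.1
eef_pos: [0.4941, -0.1149, 0.0603]
tool_rot: [[-0.018, 1.0, -0.0], [1.0, 0.018, 0.0], [0.0, -0.0, -1.0]]
force: [0.3, -0.8, 0.7]
gripper_width: 0.051
grip_force: 0.4
```

Request:
arm_command(plan=[[0.001,0,0,0],[0.001,0,0,0],[0,0,0,0]])

```text
t: 31.4
eef_pos: [0.494, -0.1142, 0.0603]
tool_rot: [[-0.017, 1.0, 0.0], [1.0, 0.017, -0.002], [-0.002, 0.0, -1.0]]
force: [-0.5, -4.0, -0.8]
gripper_width: 0.0515
grip_force: 1.9
```

Request:
arm_command(plan=[[0.001,0,0,0],[0,0,0,0],[-0.015,0,0,0],[0,0,-0.037,0],[0,0,-0.037,0],[0,0,-0.036,0],[0,0,0,8.2],[0,0,0,8.2],[0,0,0,8.2],[0,0,0,8.2]])

```text
t: 32.4
eef_pos: [0.4942, -0.1253, 0.1702]
tool_rot: [[0.53, 0.848, -0.001], [0.848, -0.53, 0.003], [0.002, -0.002, -1.0]]
force: [-0.7, -0.3, -0.6]
gripper_width: 0.0512
grip_force: 0.0
```

Request:
arm_command(plan=[[0,0,0,8.2],[0,0,0,8.2],[0,0,0,8.2],[0,0,0,8.2],[0,0,0,8.2],[0,0,0,8.2],[0,0,0,8.0],[0.03,0,0,0],[0.03,0,0,0],[0.03,0,0,0]], gripper=0.7)

```text
t: 33.4
eef_pos: [0.5853, -0.1232, 0.1698]
tool_rot: [[1.0, 0.02, -0.001], [0.02, -1.0, 0.003], [-0.001, -0.003, -1.0]]
force: [-0.1, 0.6, 0.7]
gripper_width: 0.0595
grip_force: 0.0
```

Request:
arm_command(plan=[[0.023,-0.03,0,0],[0,-0.035,0,0],[0,-0.035,0,0],[0,-0.035,0,0],[0,-0.035,0,0],[0,-0.035,0,0],[0,-0.028,0,0],[0,0,0,0],[0,0,0,0]])

```text
t: 34.3
eef_pos: [0.6024, 0.1097, 0.1696]
tool_rot: [[1.0, 0.021, -0.002], [0.021, -1.0, 0.001], [-0.002, -0.001, -1.0]]
force: [-0.7, 1.1, -0.1]
gripper_width: 0.0596
grip_force: 0.0
```

```bash
python3 - <<'E'
from h import *
st();T=cap('top');S=cap('scene')
for n,col,z,wt,ws in(('red',RED,.044,(330,170,370,222),(280,190,330,250)),('blue',BLUE,.088,(320,170,390,230),(260,170,330,250)),('yel',YEL,.134,(268,170,330,230),(308,160,362,215)),('yel2',((38,70,25),(56,255,255)),.134,(268,170,330,230),(308,160,362,215))):
  for c,w in((T,wt),(S,ws)):
    m=mask(c,w,*col)
    if m is not None:
        k=rect(c,m,z);print(n,k,m.sum(),S_(k[:2]).round(1))
E
```

```text
t 34.3 stand [165.1  91.7] z 169.6 yaw-stand 0.15 F [-0.7  1.1 -0.1] w 0.0595522758815864 q [-39.  43.  48.  93. -36.  60. -69.]
red [ 5.399e+02 -2.780e+01  6.000e+00  0.000e+00  4.000e-01] 3 [100.1 -44.6]
red [551.2 -45.4  38.   19.9 -87.3] 55 [111.1 -62.4]
blue [518.3 -43.   37.9  28.8   1.1] 127 [ 78.2 -59.4]
blue [532.3 -44.8  59.3  29.1  -2.8] 122 [ 92.2 -61.5]
yel [456.7 103.8  30.2  13.8 -89. ] 54 [19.3 88.5]
yel [482.1  98.3  59.7  31.   -9.4] 101 [44.6 82.5]
yel2 [500.1  97.7 107.4  34.8  -8. ] 405 [62.6 81.6]
yel2 [483.   94.9  65.6  34.4 -18.5] 131 [45.5 79.1]
```

Request:
arm_command(plan=[[0,0,0.03,0],[0,0,0.03,0],[0,0,0.022,0],[-0.008,0,0,0],[-0.008,0,0,0],[-0.006,0,0,0],[-0.006,0,0,0],[-0.006,0,0,0],[-0.006,0,0,0],[-0.006,0,0,0]])

```text
t: 35.4
eef_pos: [0.5575, 0.1074, 0.0889]
tool_rot: [[1.0, 0.018, 0.002], [0.018, -1.0, 0.001], [0.002, -0.0, -1.0]]
force: [1.9, 0.5, 1.0]
gripper_width: 0.0602
grip_force: 0.0
```

Request:
arm_command(plan=[[-0.003,0,0,0],[-0.002,0,0,0],[-0.001,0,0,0],[0,0,0,0]])

```text
t: 35.8
eef_pos: [0.551, 0.1068, 0.0882]
tool_rot: [[1.0, 0.018, -0.0], [0.018, -1.0, -0.0], [-0.0, 0.0, -1.0]]
force: [0.8, -0.1, 0.6]
gripper_width: 0.0601
grip_force: 0.0
```

Request:
arm_command(plan=[[-0.001,0,0,0],[-0.001,0,0,0],[0,0,0,0]])

```text
t: 36.1
eef_pos: [0.549, 0.1068, 0.0882]
tool_rot: [[1.0, 0.018, -0.0], [0.018, -1.0, -0.0], [-0.0, 0.0, -1.0]]
force: [1.5, 0.5, -0.7]
gripper_width: 0.0599
grip_force: 0.0
```

```bash
python3 -c "
from h import *
st();look(((38,70,25),(56,255,255)),.134,(268,170,330,232),(308,160,362,215),'')"
```

```text
t 36.1 stand [111.7  89.8] z 88.2 yaw-stand -0.02 F [ 1.5  0.5 -0.7] w 0.05986632792751914 q [-39.  45.  44. 106. -42.  47. -62.]
top [487.8  92.3 103.3  33.2   1.3] 378 [50.2 76.4]
scene [467.7  81.8  70.2  27.6 -18.4] 105 [29.9 66.3]
```

Request:
arm_command(plan=[[-0.001,0,0,0],[-0.001,0,0,0],[0,0,0,0]])

```text
t: 36.5
eef_pos: [0.5482, 0.1065, 0.0887]
tool_rot: [[1.0, 0.017, 0.003], [0.017, -1.0, -0.001], [0.002, 0.001, -1.0]]
force: [3.7, 0.5, -0.8]
gripper_width: 0.0595
grip_force: 0.0
```

Request:
arm_command(plan=[[-0.001,0,0,0],[0,0,0,0]])

```text
t: 36.7
eef_pos: [0.5481, 0.1065, 0.0891]
tool_rot: [[1.0, 0.017, 0.005], [0.017, -1.0, -0.001], [0.005, 0.001, -1.0]]
force: [5.4, -0.7, 0.4]
gripper_width: 0.0599
grip_force: 0.0
```

Request:
arm_command(plan=[[0.015,0,0,0],[0,0,-0.035,0],[0,0,-0.035,0],[0,0,0,-8.2],[0,0,0,-8.2],[0,0,0,-8.2],[0,0,0,-8.2],[0,0,0,-8.2],[0,0,0,-8.2],[0,0,0,-8.2]], gripper=0.6)

```text
t: 37.7
eef_pos: [0.559, 0.1068, 0.1577]
tool_rot: [[0.518, 0.855, -0.005], [0.855, -0.518, -0.001], [-0.003, -0.004, -1.0]]
force: [-0.2, 0.2, -0.2]
gripper_width: 0.0517
grip_force: 0.0
```

Request:
arm_command(plan=[[0,0,0,-8.2],[0,0,0,-8.2],[0,0,0,-8.2],[0,0,0,-8.0],[0.025,-0.025,0,0],[0.025,-0.025,0,0],[0.023,-0.025,0,0],[0,0,0,0],[0,0,0,0]])

```text
t: 38.6
eef_pos: [0.4832, 0.1788, 0.158]
tool_rot: [[-0.02, 1.0, -0.003], [1.0, 0.02, -0.001], [-0.001, -0.003, -1.0]]
force: [0.1, 0.7, -0.5]
gripper_width: 0.0512
grip_force: 0.0
```

```bash
python3 -c "
from h import *
st();look(((38,70,25),(56,255,255)),.134,(268,170,330,232),(308,160,362,215),'')"
```

```text
t 38.6 stand [ 47.2 163. ] z 158.0 yaw-stand 90.10 F [ 0.1  0.7 -0.5] w 0.05115554335847233 q [-39.  30.  24. 109. -17.  44.  -4.]
top [485.1  92.  103.3  33.2   1.6] 392 [47.5 76.1]
scene [499.9  92.2 129.1  41.3  -2. ] 326 [62.3 76.1]
```

Request:
arm_command(plan=[[0,0.003,0.03,0],[0,0,0.03,0],[0,0,0,0],[-0.008,0,0,0],[-0.008,0,0,0],[-0.008,0,0,0],[-0.008,0,0,0],[-0.008,0,0,0],[-0.008,0,0,0],[-0.008,0,0,0]])

```text
t: 39.7
eef_pos: [0.4896, 0.1229, 0.0989]
tool_rot: [[-0.018, 1.0, 0.002], [1.0, 0.018, 0.001], [0.001, 0.002, -1.0]]
force: [2.1, 4.1, 2.3]
gripper_width: 0.051
grip_force: 2.0
```

Request:
arm_command(plan=[[-0.008,0,0,0],[-0.008,0,0,0],[-0.008,0,0,0],[-0.008,0,0,0],[-0.008,0,0,0],[-0.008,0,0,0],[-0.008,0,0,0],[-0.008,0,0,0],[0,0,0,0]])

```text
t: 40.6
eef_pos: [0.489, 0.0558, 0.0979]
tool_rot: [[-0.015, 1.0, -0.002], [1.0, 0.015, -0.003], [-0.003, -0.002, -1.0]]
force: [-0.9, 0.7, -0.9]
gripper_width: 0.0513
grip_force: 0.0
```

```bash
cat >> h.py <<'E'
Y2=((38,70,25),(56,255,255))
def all3():
    T=cap('top');S=cap('scene')
    for n,col,z,wt,ws in(('red',RED,.044,(330,170,370,222),(280,190,330,250)),('blue',BLUE,.088,(320,170,390,230),(260,170,330,250)),('yel',Y2,.132,(280,170,375,226),(270,160,362,215))):
      for c,w in((T,wt),(S,ws)):
        m=mask(c,w,*col)
        if m is not None:
            k=rect(c,m,z);print(n,k,m.sum(),S_(k[:2]).round(1))
E
python3 -c "
from h import *
st();all3()"
```

```text
t 40.6 stand [50.8 39.9] z 97.9 yaw-stand 89.81 F [-0.9  0.7 -0.9] w 0.05131254029349977 q [-22.  34.  19. 116. -19.  33.  11.]
red [478.2 -95.9   8.4   0.  -44.3] 3 [  37.2 -111.6]
red [551.2 -45.4  38.   19.9 -87.3] 56 [111.1 -62.4]
blue [552.  -46.7  27.7  19.7  89.4] 43 [111.9 -63.8]
yel [494.3 -18.1  95.2  33.4   0.6] 361 [ 54.7 -34.1]
yel [500.9 -17.6 129.2  39.1  -0.6] 361 [ 61.3 -33.7]
```

Request:
arm_command(plan=[[-0.004,0,0,0],[-0.004,0,0,0],[-0.003,0,0,0],[-0.003,0,0,0],[-0.002,0,0,0],[-0.002,0,0,0],[-0.001,0,0,0],[-0.001,0,0,0],[-0.001,0,0,0],[0,0,0,0]])

```text
t: 41.7
eef_pos: [0.4904, 0.0376, 0.0983]
tool_rot: [[-0.018, 1.0, 0.0], [1.0, 0.018, -0.0], [-0.0, 0.0, -1.0]]
force: [0.1, 1.5, -0.6]
gripper_width: 0.0509
grip_force: 0.3
```

Request:
arm_command(plan=[[-0.001,0,0,0],[-0.001,0,0,0],[-0.001,0,0,0],[0,0,0,0]])

```text
t: 42.1
eef_pos: [0.4905, 0.0345, 0.0983]
tool_rot: [[-0.018, 1.0, 0.0], [1.0, 0.018, -0.0], [-0.0, 0.0, -1.0]]
force: [0.2, 0.8, 0.0]
gripper_width: 0.0509
grip_force: 0.3
```

```bash
python3 -c "
from h import *
st();all3()"
```

```text
t 42.1 stand [51.8 18.6] z 98.3 yaw-stand 89.96 F [0.2 0.8 0. ] w 0.05094261404143294 q [-19.  34.  19. 116. -19.  33.  14.]
red [494.4 -21.4   6.7   1.3 -25.7] 3 [ 54.7 -37.4]
red [551.2 -45.4  38.   19.9 -87.3] 55 [111.1 -62.4]
blue [553.3 -46.8  27.4  16.9  87.9] 37 [113.1 -63.9]
yel [494.6 -37.5  95.6  35.3   2. ] 335 [ 54.6 -53.5]
yel [502.3 -38.5 128.   37.8   0.9] 361 [ 62.3 -54.7]
```

Request:
arm_command(plan=[[-0.001,0,0,0],[-0.001,0,0,0],[-0.001,0,0,0],[-0.001,0,0,0],[-0.001,0,0,0],[-0.001,0,0,0],[-0.0008,0,0,0],[0,0,0,0]])

```text
t: 43.0
eef_pos: [0.4905, 0.0277, 0.0983]
tool_rot: [[-0.017, 1.0, -0.0], [1.0, 0.017, -0.0], [-0.0, -0.0, -1.0]]
force: [-0.1, 1.5, 0.1]
gripper_width: 0.0511
grip_force: 0.3
```

```bash
python3 -c "
from h import *
st();all3()"
```

```text
t 43.0 stand [51.7 11.8] z 98.3 yaw-stand 89.95 F [-0.1  1.5  0.1] w 0.051106954264943 q [-18.  34.  19. 116. -19.  33.  14.]
red [543.8 -76.8   3.    0.  -88.9] 2 [103.1 -93.7]
red [551.2 -45.4  38.   19.9 -87.3] 55 [111.1 -62.4]
blue [553.3 -46.8  27.4  16.9  87.9] 37 [113.1 -63.9]
yel [ 4.933e+02 -4.410e+01  9.260e+01  3.600e+01  1.000e-01] 330 [ 53.2 -60.1]
yel [502.1 -45.  128.5  37.5   1.1] 359 [ 62.  -61.1]
```

Request:
arm_command(plan=[[0.012,0,0,0],[0,0,-0.03,0],[0,0,-0.03,0],[0,0.03,0,0],[0,0.035,0,0],[0,0.035,0,0],[-0.03,0,0,0],[-0.03,0,0,0],[-0.024,0,0,8.2],[0,0,0,8.2]])

```text
t: 44.1
eef_pos: [0.5916, -0.0475, 0.1588]
tool_rot: [[0.278, 0.961, 0.001], [0.961, -0.278, -0.004], [-0.004, 0.002, -1.0]]
force: [0.0, -0.0, -0.3]
gripper_width: 0.0514
grip_force: 0.0
```

Request:
arm_command(plan=[[0,0,0,8.2],[0,0,0,8.2],[0,0,0,8.2],[0,0,0,8.2],[0,0,0,8.2],[0,0,0,8.2],[0,0,0,8.2],[0,0,0,8.2],[0,0,0,8],[0,0,0,0]])

```text
t: 45.1
eef_pos: [0.5918, -0.0409, 0.1579]
tool_rot: [[1.0, 0.019, -0.001], [0.019, -1.0, -0.001], [-0.001, 0.0, -1.0]]
force: [-0.7, -0.7, 0.1]
gripper_width: 0.0513
grip_force: 0.0
```

```bash
python3 -c "
from h import *
st();all3()"
```

```text
t 45.1 stand [151.8 -58.7] z 157.9 yaw-stand 0.06 F [-0.7 -0.7  0.1] w 0.05131922529727 q [-25.  42.  47.  97. -36.  57. -54.]
red [557.7  -6.9   0.    0.    0. ] 1 [118.3 -24.1]
red [551.2 -45.4  38.   19.9 -87.3] 55 [111.1 -62.4]
blue [553.4 -45.6  25.1  16.9  87.8] 33 [113.3 -62.7]
yel [ 4.935e+02 -4.560e+01  9.280e+01  3.310e+01  4.000e-01] 362 [ 53.4 -61.6]
yel [556.8 -42.   36.7  22.8 -57.9] 56 [116.7 -59.1]
```

Request:
arm_command(plan=[[0,0,0.03,0],[0,0,0.03,0],[0,0,0.026,0],[-0.01,0,0,0],[-0.01,0,0,0],[-0.008,0,0,0],[-0.005,0,0,0],[-0.003,0,0,0],[-0.002,0,0,0],[0,0,0,0]])

```text
t: 46.2
eef_pos: [0.5539, -0.0428, 0.0727]
tool_rot: [[1.0, 0.018, 0.001], [0.018, -1.0, 0.0], [0.001, -0.0, -1.0]]
force: [-0.2, 0.9, -0.2]
gripper_width: 0.0507
grip_force: 0.0
```

Request:
arm_command(plan=[[-0.001,0,0,0],[-0.001,0,0,0],[-0.001,0,0,0],[0,0,0,0]])

```text
t: 46.6
eef_pos: [0.5523, -0.0431, 0.0727]
tool_rot: [[1.0, 0.018, 0.003], [0.018, -1.0, -0.001], [0.003, 0.001, -1.0]]
force: [4.2, -0.3, -0.0]
gripper_width: 0.0513
grip_force: 0.0
```

Request:
arm_command(plan=[[-0.001,0,0,0],[-0.001,0,0,0],[0,0,0,0]])

```text
t: 46.9
eef_pos: [0.5523, -0.043, 0.0734]
tool_rot: [[1.0, 0.018, 0.007], [0.018, -1.0, -0.001], [0.007, 0.001, -1.0]]
force: [6.9, 0.3, 1.0]
gripper_width: 0.0514
grip_force: 0.0
```

Request:
arm_command(plan=[[-0.001,0,0,0],[-0.001,0,0,0],[0,0,0,0]])

```text
t: 47.2
eef_pos: [0.5523, -0.0431, 0.074]
tool_rot: [[1.0, 0.018, 0.011], [0.018, -1.0, -0.002], [0.011, 0.002, -1.0]]
force: [9.7, -0.4, 1.5]
gripper_width: 0.0511
grip_force: 0.0
```

Request:
arm_command(plan=[[0.02,0,0,0],[0.03,0,0,0],[0.02,0,-0.02,0],[0.02,0.02,-0.03,0],[0,0.035,-0.03,0],[0,0.035,-0.03,0],[0,0.035,0,0],[0,0.035,0,0],[0,0.035,0,0],[0,0,0,0]])

```text
t: 48.2
eef_pos: [0.636, -0.2443, 0.1822]
tool_rot: [[1.0, 0.008, -0.004], [0.008, -1.0, -0.005], [-0.005, 0.005, -1.0]]
force: [-0.6, -0.5, -0.5]
gripper_width: 0.0511
grip_force: 0.0
```

```bash
python3 - <<'E'
from h import *
st();all3()
S=cap('scene')
# lower ends of the bands on the +x faces: y at known plane sx=100 -> intersect rays with x-plane
def yx(c,uv,X):
    a=ray(c,uv,0.);b=ray(c,uv,.1);sa=S_(a*1000);sb=S_(b*1000);t=(X-sa[:,0])/(sb[:,0]-sa[:,0])
    return np.c_[sa[:,1]+t*(sb[:,1]-sa[:,1]),100*t]
for n,col,zz in(('red',RED,(5,40)),('blue',BLUE,(50,83)),('yel',Y2,(93,128))):
    m=mask(S,(270,160,345,255),*col)
    v,u=np.where(m);W=yx(S,np.c_[u,v],100.)
    k=(W[:,1]>zz[0])&(W[:,1]<zz[1]);print(n,k.sum(),W[k].mean(0).round(1) if k.any() else None, W[:,1].min().round(1),W[:,1].max().round(1))
E
```

```text
t 48.2 stand [ 192.2 -262.9] z 182.2 yaw-stand -0.61 F [-0.6 -0.5 -0.5] w 0.0511423506444181 q [ -3.  47.  45.  80. -34.  67. -43.]
red [516.  -15.8  99.   79.  -19.2] 521 [ 76.4 -32.2]
red [551.2 -45.4  38.   19.9 -87.3] 56 [111.1 -62.4]
blue [553.4 -46.6  28.4  17.1 -87.1] 39 [113.3 -63.7]
yel [572.1 -62.3  37.3   6.4  59.2] 17 [131.7 -79.7]
yel [501.8 -45.1 128.3  39.1  -0. ] 366 [ 61.7 -61.2]
red 0 None 246.0 273.2
blue 38 [-61.   65.5] 48.9 80.3
yel 57 [-60.7 110.7] 87.6 284.8
```

```bash
python3 - <<'E'
from h import *
S=cap('scene')
def yx(c,uv,X):
    a=ray(c,uv,0.);b=ray(c,uv,.1);sa=S_(a*1000);sb=S_(b*1000);t=(X-sa[:,0])/(sb[:,0]-sa[:,0])
    return np.c_[sa[:,1]+t*(sb[:,1]-sa[:,1]),100*t]
m=mask(S,(280,195,330,250),*RED);v,u=np.where(m);W=yx(S,np.c_[u,v],100.);print(len(W),W.mean(0).round(1),W.min(0).round(1),W.max(0).round(1))
print(r.close_job())
E
```

```text
57 [-60.6  24.1] [-79.6   4.6] [-43.3  42.7]
the job is handed in; nothing more can be done
None
```

The column is built and the job is handed in at about 48 s, with red, blue and yellow stacked in order. The last camera check put all three within about 1 mm of their home position along the fence. Fit against the fence was judged by contact only: red and yellow were pressed home at under 10 N, and blue is estimated within about 2.5 mm. The dolls and paint pot were not re-measured, but I never moved near them. I did not see the judge's verdict.

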